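Press the wooden motifs home in the craft frame

TASK

With the closed fingertips, gently press the loose-standing birch motifs in the picture frame down until each sits fully home on the white board, one after the other: first the leaf, then the five-petalled blossom, then the butterfly. Leave the crescent moon standing proud as it is, pull nothing out, pick nothing up and leave everything else where it stands.

Things in the scene. Friction and masses are not known exactly. Their poses are not given: they have to be found in the camera images.
- frame: Pale wooden picture frame lying flat, fixed to the table, 240 mm (x) by 300 mm (y), rim 16 mm wide and 22 mm high; the white backing board inside has its upper face 8 mm above the table. Origin at the centre of its underside, z up; x and y along its sides. Four birch motifs are pinned in it, about 50 mm (x) and 74 mm (y) either side of the middle; which is at which corner varies.
- leaf_top (a point): The leaf: one pointed oval 66 mm long (x) by 34 mm wide (y), with a 10 mm stalk at +x and engraved veins. Of plain birch, 9 mm thick, level, on a springy rubber collar (18 mm across, 4 mm high) with a wooden pin under its middle that is pressed into the frame's white board from straight above. This point is the centre of its upper face, 29 mm above the table at joint value 0 and 21 mm when fully home; z is up.
- leaf (a joint): How far the leaf has been pushed in, in m, growing downwards: 0 = standing 8 mm proud, 0.008 = fully home, where the rubber collar meets the board (hard stop). Starts between 0 and 0.002. It slides stiffly: about 4 N moves it, anywhere on its face, more than 25 N is too hard, and it stays where it is left (the pin has no spring; the collar gives up to 4 mm, about 1 mm per 4.5 N, and springs back when let go). It can also be pulled out (negative values).
- blossom_top (a point): The blossom: five round petals about a round middle, 62 mm across, engraved disc in the middle. Of plain birch, 9 mm thick, level, on a springy rubber collar (18 mm across, 4 mm high) with a wooden pin under its middle that is pressed into the frame's white board from straight above. This point is the centre of its upper face, 29 mm above the table at joint value 0 and 21 mm when fully home; z is up.
- blossom (a joint): How far the blossom has been pushed in, in m, growing downwards: 0 = standing 8 mm proud, 0.008 = fully home, where the rubber collar meets the board (hard stop). Starts between 0 and 0.002. It slides stiffly: about 4 N moves it, anywhere on its face, more than 25 N is too hard, and it stays where it is left (the pin has no spring; the collar gives up to 4 mm, about 1 mm per 4.5 N, and springs back when let go). It can also be pulled out (negative values).
- butterfly_top (a point): The butterfly: a straight body 44 mm long (x) with two round wings on each side, 69 mm over the wings (y), the bigger pair and two thin feelers towards -x. Of plain birch, 9 mm thick, level, on a springy rubber collar (18 mm across, 4 mm high) with a wooden pin under its middle that is pressed into the frame's white board from straight above. This point is the centre of its upper face, 29 mm above the table at joint value 0 and 21 mm when fully home; z is up.
- butterfly (a joint): How far the butterfly has been pushed in, in m, growing downwards: 0 = standing 8 mm proud, 0.008 = fully home, where the rubber collar meets the board (hard stop). Starts between 0 and 0.002. It slides stiffly: about 4 N moves it, anywhere on its face, more than 25 N is too hard, and it stays where it is left (the pin has no spring; the collar gives up to 4 mm, about 1 mm per 4.5 N, and springs back when let go). It can also be pulled out (negative values).
- moon_top (a point): The crescent moon, about 58 mm tall (y), its bulge towards +x; a motif like the others, of the same thickness and height, but not to be pressed. This point is at its pin, at the height of its upper face.
- moon (a joint): How far the moon has been pushed in, in m, growing downwards: 0 = standing 8 mm proud, 0.008 = fully home, where the rubber collar meets the board (hard stop). Starts between 0 and 0.002. It slides stiffly: about 4 N moves it, anywhere on its face, more than 25 N is too hard, and it stays where it is left (the pin has no spring; the collar gives up to 4 mm, about 1 mm per 4.5 N, and springs back when let go). It can also be pulled out (negative values).
- spool: Small wooden thread spool, 26 mm across, 28 mm high, standing loose on the board near the middle of the frame. Origin at the centre of its underside.
- star: Loose five-pointed birch star, 58 mm across, 9 mm thick, lying flat on the table just outside the frame's -y side. Origin at the centre of its underside.
- glue: White glue bottle with a pointed nozzle, 32 mm across, 92 mm high, standing just outside the frame's +y side. Origin at the centre of its underside.
- phone: Phone lying flat, 150 by 74 by 9 mm, to the robot's right. Origin at the centre of its underside.
- mallet: Small hammer lying on the table to the right, about 200 mm long. Not needed.
- tray: Clear plastic tray, 130 by 190 by 45 mm, to the left, with wooden beads in it. Origin at the centre of its underside.
- brushjar: Glass jar 68 mm across, 85 mm high, with brushes standing 195 mm high, beyond the tray on the left. Origin at the centre of its underside.
- mug: White mug, 80 mm across, 90 mm high, on the right beyond the star. Origin at the centre of its underside.

How it is judged:
By the outcome, as a careful person would: the job done as asked, in the order asked, and still so for the second after the job is handed in, with the robot touching nothing.
It also fails if it takes over 48 s, if anything falls off the work surface, if the arm or the gripper's body presses on something with over 40 N, if the wrist force passes 120 N, or if a joint passes its speed limit or range.

ROBOT

A 6-joint arm with a two-finger parallel gripper is mounted at the origin on the work surface. World frame = base frame: x ahead of the robot, y to its left, z up, the work surface at z = 0. Lengths are in m, angles in rad, forces in N, time in s.
With the tool pointing down it reaches from about 0.25 to 0.775 m from the base axis. Payload 4 kg.
Tool frame: the origin (TCP) lies midway between the tips of the shut fingers; the grasp point (between the pads) lies 19 mm behind it; z points along the fingers, y is the line along which they close (so a half turn about z gives the same grasp; the last joint's range is limited). The gripper opens to 85 mm and grips with 20 to 120 N. Pads are 22 mm wide; open, the fingers measure 114 mm over their backs; the gripper's body (76 mm by 85 mm) begins 54 mm behind the grasp point. The pads swing forward as they close: fully open they stand 13 mm farther back than shut.
Start: joints at [1.239, 0.087, 1.371, -0, 1.684, -0.103], TCP at [0.125, 0.536, 0.231] pointing down, gripper open.
Joint ranges: [-3.1, 3.1], [-0.76, 2.03], [0.27, 2.55], [-1.08, 4.22], [0.17, 2.65], [-2.57, 2.57]. Speed limits (rad/s): [2.79, 2.79, 3.14, 3.14, 3.14, 3.14].

INTERFACE

Orientations are given as a rotation vector (axis times angle).
In Python, from cell import arm, optics gives the robot as it stands.
- The arm moves only by the tool jog_arm, never from a script. Its argument "steps" is a list of rows, each an object of numbers: "hand": the finger opening in m, from 0 to 0.0854; "dx", "dy", "dz": the shift along the tool's x, y, z in m; "rx", "ry", "rz": the turn, a rotation vector about the tool's x, y, z in rad. A call has 1 to 20 rows; each row is the pose to reach, as a shift and turn from the pose commanded when the call began, along the tool's axes at that moment; what a row does not reach only later rows make up. A row lasts 1/8 s, in which the tool goes at most 62.5 mm and 10.7 degrees, less where a joint would pass 70% of its speed; a pose out of reach is approached as far as the arm can. A call with a gripper value outside its range is refused whole. The fingers move at their own pace and stop on an object; "squeeze" is the grip in N (left out, the last holds). Time passes only in rows, so rows that repeat a pose let the fingers close. It gives the time, the measured TCP pose, the force, the opening and the grip force at its end, in the units of the state.
- arm.observe(): the state, without advancing time (a new reading comes with each control period).
- optics.snapshot(name): name is "side" or "top" or "wrist"; returns (picture, depth): 400x640x3 uint8, red, green, blue; 400x640 float32, m along the optical axis (not along the pixel's ray), 0 where there is no reading.
- optics.calibration(name): a dict with "fx", "fy", "cx", "cy" (pixels), "cam_to_world" (4x4, takes a point from camera to world coordinates); the wrist camera has in their place "T_tool_cam" (4x4, takes a point from camera to tool coordinates, whose origin is the TCP and whose axes are the flange's). Camera axes: x right, y up, looking along -z (the intrinsics and any distortion apply to the point x, -y, -z); pixel columns grow to the right and rows downward; lengths in m; the calibration is good to about 2 mm. A picture is of the moment at which its call begins: read the wrist's pose just before it. calibration takes no time and is no camera call.
- arm.close_job(): hands the job in; it is judged then, once.
The state is a dict: "time_s": time; "joint_pos": joint angles; "qvel": joint speeds; "joint_torque": joint torques, N m; "tool_pos": TCP position; "eef_rot": TCP orientation; "wrist_force": force on the tool from outside, world axes, zero at the start; "torque": the same for the moment, N m; "finger_gap": finger opening in m; "gripper_force": force on a finger pad.
Only numpy, scipy, OpenCV 4.12 (cv2) and the standard library are available. Lean on these libraries where they do the work, as an engineer would, in place of code of your own. Each camera call takes 0.05 s, during which the arm holds its last target. There are 200 camera calls.

## Working session

There is one attempt and no reset: what is moved stays moved. The work goes in short steps, Python scripts to look and compute and a tool call to move; the robot and the scene stay as the last step left them, time stands still between calls to the robot, and variables do not carry over. Pictures are saved under pics/ and viewed, at most 10 in all, crops included, and the job is handed in when it is done.

Besides the shell and the picture viewer there is one more tool, called after "Request:" as name([rows], argument=value, ...), one row to a line, values as JSON. jog_arm: Moves the arm, as the interface text tells. Its arguments: {"type":"object","properties":{"steps":{"type":"array"},"squeeze":{"type":"number"}},"required":["steps"]}

```bash
mkdir -p pics
cat > h.py <<'E'
import numpy as np, cv2
from cell import arm, optics
from scipy.spatial.transform import Rotation as R
def save(n,p,crop=None,s=1):
    if crop: p=p[crop[1]:crop[3],crop[0]:crop[2]]
    cv2.imwrite('pics/'+n, cv2.resize(p[:,:,::-1],None,fx=s,fy=s,interpolation=cv2.INTER_CUBIC))
def world(c,T,d,u,v):
    z=d[v,u]; return (T@np.array([(u-c['cx'])*z/c['fx'],-(v-c['cy'])*z/c['fy'],-z,1]))[:3]
E
python3 - <<'E'
from h import *
s=arm.observe(); print(s)
p,d=optics.snapshot('top'); c=optics.calibration('top'); print(c)
np.savez('top.npz',p=p,d=d)
save('top.png',p,s=1.25)
E
```

```text
{'time_s': 0.0, 'joint_pos': array([ 1.23888145e+00,  8.79592973e-02,  1.37232034e+00,  2.19004987e-05,
        1.68357945e+00, -1.03104711e-01]), 'qvel': array([-4.63849777e-04,  1.30429180e-04,  3.95509266e-04,  2.13482140e-04,
       -5.02400242e-05,  7.35448480e-04]), 'joint_torque': array([-6.19673010e-04, -3.51857650e+01, -3.13276899e+01, -1.38202236e-04,
        1.06211111e-02,  1.16479413e-05]), 'tool_pos': array([0.12458257, 0.53517815, 0.23010325]), 'eef_rot': array([-0.35856836, -3.12054719,  0.00346829]), 'wrist_force': array([-0.15731056,  0.45133705,  0.13928725]), 'torque': array([-0.00421894, -0.02201989,  0.00134586]), 'gripper_force': 0.0, 'finger_gap': 0.08518624010434935}
{'fx': 444.32272848344667, 'fy': 444.32272848344667, 'cx': 318.9729106696765, 'cy': 202.07335267484305, 'cam_to_world': array([[-0.11941211,  0.96779107, -0.22163303,  0.17372999],
       [-0.99282573, -0.11777931,  0.0206181 , -0.02730695],
       [-0.00614977,  0.22250503,  0.97491215,  1.46572073],
       [ 0.        ,  0.        ,  0.        ,  1.        ]])}
```

View pics/top.png

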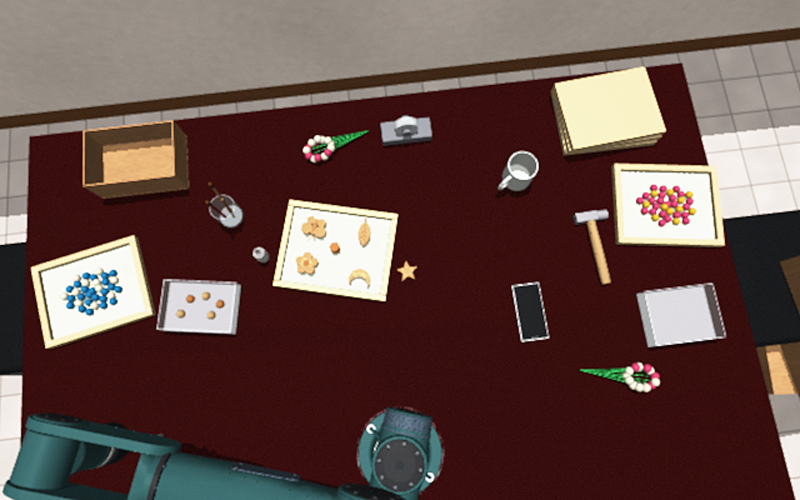

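The overview shows the frame centred at about (335,250) in the enlarged picture. The butterfly is at (314,228), the leaf at (363,233), the blossom at (306,264), the moon at (359,277) and the spool at (335,248). I'll take an enlarged crop to measure from.

Run:
```python
from h import *
z=np.load('top.npz');p,d=z['p'],z['d']
save('crop.png',p,(200,150,350,250),5)
c=optics.calibration('top');T=c['cam_to_world']
for n,u,v in [('bf',251,182),('leaf',291,186),('blos',245,211),('spool',268,198),('board',268,215),('table',268,265),('moon',288,218)]:
    print(n,world(c,T,d,u,v).round(4))
```

```text
bf [0.5967 0.1605 0.0283]
leaf [0.5657 0.0285 0.0318]
blos [0.501  0.1894 0.0237]
spool [0.5327 0.1082 0.0366]
board [ 0.4839  0.1175 -0.0026]
table [ 0.3171  0.1331 -0.0011]
moon [0.4599 0.0501 0.0257]
```

View pics/crop.png

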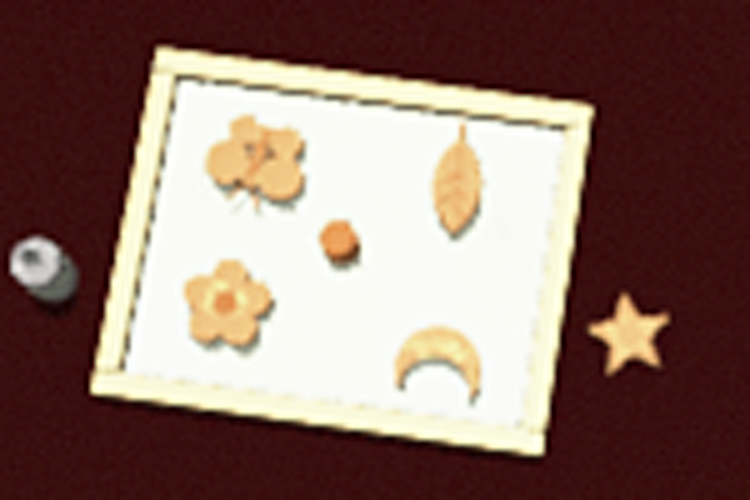

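The crop shows the frame's top corners at (157,45), (594,105), (545,455) and (92,393). The butterfly's middle is at (257,160), the leaf's at (458,185), the blossom's at (227,303) and the spool at (340,240). All four motifs stand clear of the rim.

```bash
cat >> h.py <<'E'
def onplane(c,T,u,v,z):
    r=T[:3,:3]@np.array([(u-c['cx'])/c['fx'],-(v-c['cy'])/c['fy'],-1]); o=T[:3,3]
    return o+r*(z-o[2])/r[2]
E
python3 - <<'E'
from h import *
c=optics.calibration('top');T=c['cam_to_world']
f=lambda u,v,z: onplane(c,T,200+u/5,150+v/5,z)
k=[f(u,v,.022)[:2] for u,v in[(157,45),(594,105),(545,455),(92,393)]]
print(np.round(k,4),[np.linalg.norm(k[i]-k[(i+1)%4]).round(4) for i in range(4)])
m=np.mean(k,0);ex=k[0]+k[1]-k[2]-k[3];yaw=np.arctan2(ex[1],ex[0]);print('centre',m,'yaw',yaw)
Rm=np.array([[np.cos(yaw),-np.sin(yaw)],[np.sin(yaw),np.cos(yaw)]])
for n,u,v,sx,sy in[('leaf',458,185,1,-1),('blos',227,303,-1,1),('bf',257,160,1,1)]:
    print(n,f(u,v,.028).round(4),'nominal',(m+Rm@[.05*sx,.074*sy]).round(4))
s=arm.observe();print(R.from_rotvec(s['eef_rot']).as_matrix().round(4).tolist())
print(optics.calibration('wrist'))
E
```

```text
[[ 0.6877  0.2208]
 [ 0.6092 -0.0701]
 [ 0.3763 -0.0099]
 [ 0.453   0.2816]] [np.float64(0.3014), np.float64(0.2405), np.float64(0.3014), np.float64(0.2425)]
centre [0.53156338 0.10559245] yaw -0.253244289625016
leaf [0.563 0.027 0.028] nominal [0.5614 0.0214]
blos [0.5013 0.1873 0.028 ] nominal [0.5017 0.1898]
bf [0.5966 0.1592 0.028 ] nominal [0.5985 0.1647]
[[-0.9739, 0.2268, -0.0008], [0.2268, 0.9739, -0.0022], [0.0003, -0.0023, -1.0]]
{'fx': 284.5596021719586, 'fy': 284.5596021719586, 'cx': 324.3735238298434, 'cy': 200.93841167344698, 'T_tool_cam': array([[ 3.94499433e-05,  9.65133459e-01,  2.61758295e-01,
         6.60916313e-02],
       [ 9.99999096e-01, -3.89845924e-04,  1.28669633e-03,
         1.20339693e-03],
       [ 1.34387908e-03,  2.61758007e-01, -9.65132602e-01,
        -1.42542482e-01],
       [ 0.00000000e+00,  0.00000000e+00,  0.00000000e+00,
         1.00000000e+00]])}
```

Request:
jog_arm([
  {"hand": 0,"dx": -0.05,"dy": -0.037,"dz": 0},
  {"hand": 0,"dx": -0.1,"dy": -0.073,"dz": 0},
  {"hand": 0,"dx": -0.15,"dy": -0.11,"dz": 0},
  {"hand": 0,"dx": -0.2,"dy": -0.147,"dz": 0},
  {"hand": 0,"dx": -0.25,"dy": -0.183,"dz": 0},
  {"hand": 0,"dx": -0.3,"dy": -0.22,"dz": 0},
  {"hand": 0,"dx": -0.35,"dy": -0.257,"dz": 0},
  {"hand": 0,"dx": -0.4,"dy": -0.293,"dz": 0},
  {"hand": 0,"dx": -0.45,"dy": -0.33,"dz": 0},
  {"hand": 0,"dx": -0.5,"dy": -0.367,"dz": 0.02},
  {"hand": 0,"dx": -0.543,"dy": -0.398,"dz": 0.05},
  {"hand": 0,"dx": -0.543,"dy": -0.398,"dz": 0.09},
  {"hand": 0,"dx": -0.543,"dy": -0.398,"dz": 0.11},
  {"hand": 0,"dx": -0.543,"dy": -0.398,"dz": 0.11},
  {"hand": 0,"dx": -0.543,"dy": -0.398,"dz": 0.11},
], squeeze=30)

```text
validation failed for argument at $.st...
```

```bash
cat >> h.py <<'E'
def wrist():
    s=arm.observe(); c=optics.calibration('wrist'); p,d=optics.snapshot('wrist')
    M=np.eye(4);M[:3,:3]=R.from_rotvec(s['eef_rot']).as_matrix();M[:3,3]=s['tool_pos']
    return s,c,p,d,M@c['T_tool_cam']
E
python3 - <<'E'
from h import *
s,c,p,d,T=wrist()
print(s['time_s'],s['tool_pos'],s['finger_gap'],s['wrist_force'],R.from_rotvec(s['eef_rot']).as_matrix().round(3).tolist())
np.savez('w1.npz',p=p,d=d,T=T); save('w1.png',p,s=1.25)
E
```

```text
0.05 [0.12457821 0.53518143 0.23010791] 0.08521456456098012 [-0.29706365 -0.73133655 -0.21160855] [[-0.974, 0.227, -0.001], [0.227, 0.974, -0.002], [0.0, -0.002, -1.0]]
```

View pics/w1.png

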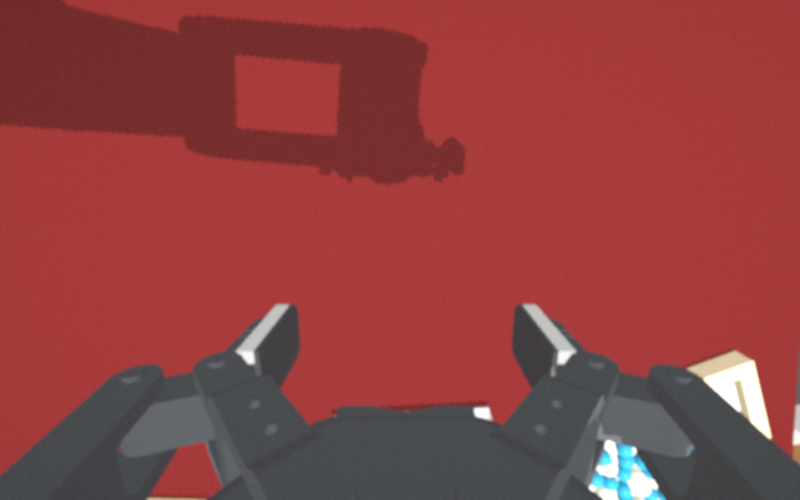

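The call was refused and the arm hasn't moved; the picture shows only bare table under the open fingers. I'll try a single short row with every key filled in to see which format it accepts.

Request:
jog_arm([
  {"hand": 0.0,"dx": -0.05,"dy": -0.037,"dz": 0.0,"rx": 0.0,"ry": 0.0,"rz": 0.0},
], squeeze=30)

```text
time_s: 0.22
tool_pos: [0.1637, 0.4892, 0.2298]
eef_rot: [-0.35, -3.121, 0.002]
wrist_force: [1.3, 0.1, 0.1]
finger_gap: 0.0696
gripper_force: 0.0
```

Request:
jog_arm([
  {"hand": 0,"dx": -0.05,"dy": -0.037,"dz": 0,"rx": 0,"ry": 0,"rz": 0},
  {"hand": 0,"dx": -0.1,"dy": -0.073,"dz": 0,"rx": 0,"ry": 0,"rz": 0},
  {"hand": 0,"dx": -0.15,"dy": -0.11,"dz": 0,"rx": 0,"ry": 0,"rz": 0},
  {"hand": 0,"dx": -0.2,"dy": -0.147,"dz": 0,"rx": 0,"ry": 0,"rz": 0},
  {"hand": 0,"dx": -0.25,"dy": -0.183,"dz": 0,"rx": 0,"ry": 0,"rz": 0},
  {"hand": 0,"dx": -0.3,"dy": -0.22,"dz": 0,"rx": 0,"ry": 0,"rz": 0},
  {"hand": 0,"dx": -0.35,"dy": -0.257,"dz": 0,"rx": 0,"ry": 0,"rz": 0},
  {"hand": 0,"dx": -0.4,"dy": -0.293,"dz": 0,"rx": 0,"ry": 0,"rz": 0},
  {"hand": 0,"dx": -0.45,"dy": -0.33,"dz": 0.02,"rx": 0,"ry": 0,"rz": 0},
  {"hand": 0,"dx": -0.493,"dy": -0.361,"dz": 0.05,"rx": 0,"ry": 0,"rz": 0},
  {"hand": 0,"dx": -0.493,"dy": -0.361,"dz": 0.09,"rx": 0,"ry": 0,"rz": 0},
  {"hand": 0,"dx": -0.493,"dy": -0.361,"dz": 0.11,"rx": 0,"ry": 0,"rz": 0},
  {"hand": 0,"dx": -0.493,"dy": -0.361,"dz": 0.11,"rx": 0,"ry": 0,"rz": 0},
  {"hand": 0,"dx": -0.493,"dy": -0.361,"dz": 0.11,"rx": 0,"ry": 0,"rz": 0},
], squeeze=30)

```text
time_s: 1.98
tool_pos: [0.5638, 0.025, 0.1223]
eef_rot: [0.358, 3.12, 0.0]
wrist_force: [-0.3, -0.1, 0.7]
finger_gap: 0.0004
gripper_force: 0.0
```

Run:
```python
from h import *
s,c,p,d,T=wrist()
print(s['time_s'],s['tool_pos'],s['finger_gap'],s['wrist_force'],R.from_rotvec(s['eef_rot']).as_matrix().round(3).tolist())
np.savez('w1.npz',p=p,d=d,T=T); save('w2.png',p,s=1.25)
```

```text
1.975 [0.56383348 0.02502573 0.12232113] 0.00040655124074938777 [-0.32217531 -0.06028355  0.67458865] [[-0.974, 0.227, 0.002], [0.227, 0.974, -0.0], [-0.001, 0.0, -1.0]]
```

View pics/w2.png

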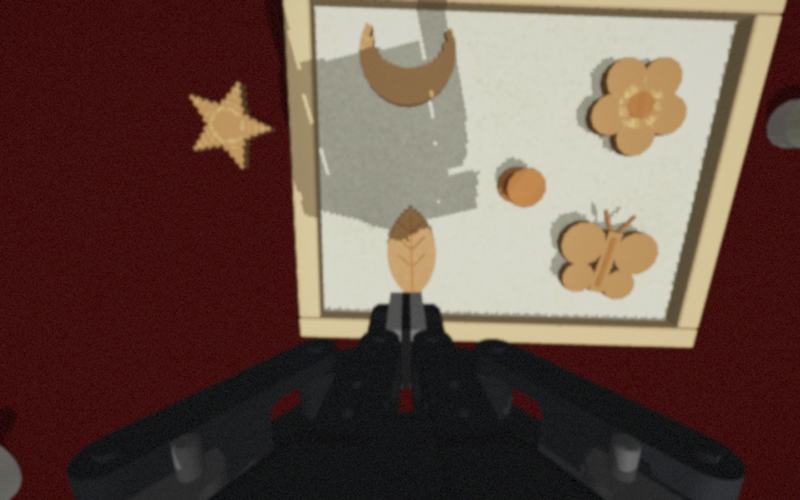

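The wrist view shows the leaf's tip at (410,208) in the enlarged picture, with its middle near (412,257) partly behind the fingertips. The blossom's disc is at (641,104) and the butterfly's body runs from about (614,235) to (598,288). The way is clear.

Run:
```python
from h import *
z=np.load('w1.npz');T=z['T'];d=z['d'];c=optics.calibration('wrist')
for n,u,v in[('leaf tip',410,208),('leaf wide',412,257),('leaf L',387,252),('leaf R',437,252),('blos',641,104),('bf head',614,235),('bf tail',598,288),('bf mid',606,262),('spool',525,187)]:
    u/=1.25;v/=1.25
    print(n,onplane(c,T,u,v,.028).round(4),'depth',world(c,T,d,round(u),round(v)).round(4))
```

```text
leaf tip [0.534 0.036 0.028] depth [0.5338 0.0361 0.0265]
leaf wide [0.5675 0.0298 0.028 ] depth [0.5683 0.03   0.0268]
leaf L [0.5601 0.0138 0.028 ] depth [0.5607 0.0139 0.0273]
leaf R [0.5679 0.0474 0.028 ] depth [0.5741 0.0482 0.0079]
blos [0.5033 0.1899 0.028 ] depth [0.5032 0.19   0.028 ]
bf head [0.5834 0.1672 0.028 ] depth [0.5833 0.167  0.0281]
bf tail [0.6197 0.1533 0.028 ] depth [0.6194 0.1532 0.0275]
bf mid [0.6015 0.1604 0.028 ] depth [0.6019 0.1604 0.0281]
spool [0.5376 0.1128 0.028 ] depth [0.5364 0.11   0.0369]
```

Request:
jog_arm([
  {"hand": 0,"dx": -0.0015,"dy": 0.0035,"dz": 0.03,"rx": 0,"ry": 0,"rz": 0},
  {"hand": 0,"dx": -0.0015,"dy": 0.0035,"dz": 0.06,"rx": 0,"ry": 0,"rz": 0},
  {"hand": 0,"dx": -0.0015,"dy": 0.0035,"dz": 0.08,"rx": 0,"ry": 0,"rz": 0},
  {"hand": 0,"dx": -0.0015,"dy": 0.0035,"dz": 0.088,"rx": 0,"ry": 0,"rz": 0},
  {"hand": 0,"dx": -0.0015,"dy": 0.0035,"dz": 0.088,"rx": 0,"ry": 0,"rz": 0},
  {"hand": 0,"dx": -0.0015,"dy": 0.0035,"dz": 0.088,"rx": 0,"ry": 0,"rz": 0},
])

```text
time_s: 2.78
tool_pos: [0.5668, 0.028, 0.035]
eef_rot: [0.358, 3.118, 0.0]
wrist_force: [0.6, 0.9, -0.1]
finger_gap: 0.0001
gripper_force: 0.0
```

Request:
jog_arm([
  {"hand": 0,"dx": 0,"dy": 0,"dz": 0.002,"rx": 0,"ry": 0,"rz": 0},
  {"hand": 0,"dx": 0,"dy": 0,"dz": 0.004,"rx": 0,"ry": 0,"rz": 0},
  {"hand": 0,"dx": 0,"dy": 0,"dz": 0.006,"rx": 0,"ry": 0,"rz": 0},
  {"hand": 0,"dx": 0,"dy": 0,"dz": 0.008,"rx": 0,"ry": 0,"rz": 0},
  {"hand": 0,"dx": 0,"dy": 0,"dz": 0.009,"rx": 0,"ry": 0,"rz": 0},
  {"hand": 0,"dx": 0,"dy": 0,"dz": 0.01,"rx": 0,"ry": 0,"rz": 0},
  {"hand": 0,"dx": 0,"dy": 0,"dz": 0.01,"rx": 0,"ry": 0,"rz": 0},
])

```text
time_s: 3.65
tool_pos: [0.5656, 0.028, 0.0234]
eef_rot: [0.359, 3.121, 0.0]
wrist_force: [-1.0, 0.8, 3.3]
finger_gap: 0.0003
gripper_force: 1.9
```

Request:
jog_arm([
  {"hand": 0,"dx": 0,"dy": 0,"dz": 0.001,"rx": 0,"ry": 0,"rz": 0},
  {"hand": 0,"dx": 0,"dy": 0,"dz": 0.002,"rx": 0,"ry": 0,"rz": 0},
  {"hand": 0,"dx": 0,"dy": 0,"dz": 0.002,"rx": 0,"ry": 0,"rz": 0},
])

```text
time_s: 4.03
tool_pos: [0.5657, 0.028, 0.0212]
eef_rot: [0.359, 3.121, 0.0]
wrist_force: [-2.1, -0.3, 3.7]
finger_gap: 0.0
gripper_force: 1.8
```

Request:
jog_arm([
  {"hand": 0,"dx": 0,"dy": 0,"dz": 0.001,"rx": 0,"ry": 0,"rz": 0},
  {"hand": 0,"dx": 0,"dy": 0,"dz": 0.001,"rx": 0,"ry": 0,"rz": 0},
  {"hand": 0,"dx": 0,"dy": 0,"dz": 0.001,"rx": 0,"ry": 0,"rz": 0},
])

```text
time_s: 4.4
tool_pos: [0.5656, 0.028, 0.0203]
eef_rot: [0.359, 3.121, 0.0]
wrist_force: [-0.9, -0.1, 3.3]
finger_gap: 0.0003
gripper_force: 1.8
```

Request:
jog_arm([
  {"hand": 0,"dx": 0,"dy": 0,"dz": 0.001,"rx": 0,"ry": 0,"rz": 0},
  {"hand": 0,"dx": 0,"dy": 0,"dz": 0.001,"rx": 0,"ry": 0,"rz": 0},
  {"hand": 0,"dx": 0,"dy": 0,"dz": 0.001,"rx": 0,"ry": 0,"rz": 0},
])

```text
time_s: 4.78
tool_pos: [0.5657, 0.028, 0.0197]
eef_rot: [0.359, 3.121, 0.0]
wrist_force: [-2.3, 0.2, 3.9]
finger_gap: 0.0
gripper_force: 2.9
```

Request:
jog_arm([
  {"hand": 0,"dx": 0,"dy": 0,"dz": 0.001,"rx": 0,"ry": 0,"rz": 0},
  {"hand": 0,"dx": 0,"dy": 0,"dz": 0.001,"rx": 0,"ry": 0,"rz": 0},
  {"hand": 0,"dx": 0,"dy": 0,"dz": 0.001,"rx": 0,"ry": 0,"rz": 0},
])

```text
time_s: 5.15
tool_pos: [0.5657, 0.028, 0.0192]
eef_rot: [0.358, 3.121, 0.0]
wrist_force: [-2.5, -0.7, 7.2]
finger_gap: 0.0
gripper_force: 4.0
```

Request:
jog_arm([
  {"hand": 0,"dx": 0,"dy": 0,"dz": 0.001,"rx": 0,"ry": 0,"rz": 0},
  {"hand": 0,"dx": 0,"dy": 0,"dz": 0.001,"rx": 0,"ry": 0,"rz": 0},
  {"hand": 0,"dx": 0,"dy": 0,"dz": 0.001,"rx": 0,"ry": 0,"rz": 0},
])

```text
time_s: 5.52
tool_pos: [0.5657, 0.028, 0.0187]
eef_rot: [0.358, 3.121, 0.0]
wrist_force: [-4.0, -0.3, 9.8]
finger_gap: 0.0001
gripper_force: 5.0
```

Request:
jog_arm([
  {"hand": 0,"dx": 0,"dy": 0,"dz": 0.001,"rx": 0,"ry": 0,"rz": 0},
  {"hand": 0,"dx": 0,"dy": 0,"dz": 0.001,"rx": 0,"ry": 0,"rz": 0},
  {"hand": 0,"dx": 0,"dy": 0,"dz": 0.001,"rx": 0,"ry": 0,"rz": 0},
])

```text
time_s: 5.9
tool_pos: [0.5657, 0.028, 0.0183]
eef_rot: [0.358, 3.121, -0.0]
wrist_force: [-5.1, 0.0, 11.8]
finger_gap: -0.0001
gripper_force: 6.1
```

Request:
jog_arm([
  {"hand": 0,"dx": 0,"dy": 0,"dz": -0.01,"rx": 0,"ry": 0,"rz": 0},
  {"hand": 0,"dx": 0,"dy": 0,"dz": -0.04,"rx": 0,"ry": 0,"rz": 0},
  {"hand": 0,"dx": 0,"dy": 0,"dz": -0.085,"rx": 0,"ry": 0,"rz": 0},
  {"hand": 0,"dx": 0.03,"dy": 0.043,"dz": -0.1,"rx": 0,"ry": 0,"rz": 0},
  {"hand": 0,"dx": 0.06,"dy": 0.088,"dz": -0.1,"rx": 0,"ry": 0,"rz": 0},
  {"hand": 0,"dx": 0.098,"dy": 0.1435,"dz": -0.1,"rx": 0,"ry": 0,"rz": 0},
  {"hand": 0,"dx": 0.098,"dy": 0.1435,"dz": -0.1,"rx": 0,"ry": 0,"rz": 0},
  {"hand": 0,"dx": 0.098,"dy": 0.1435,"dz": -0.1,"rx": 0,"ry": 0,"rz": 0},
  {"hand": 0,"dx": 0.098,"dy": 0.1435,"dz": -0.1,"rx": 0,"ry": 0,"rz": 0},
])

```text
time_s: 7.02
tool_pos: [0.5032, 0.1887, 0.1159]
eef_rot: [-0.361, -3.121, 0.001]
wrist_force: [0.6, 1.1, 1.0]
finger_gap: -0.0003
gripper_force: 0.0
```

Run:
```python
from h import *
s,c,p,d,T=wrist()
print(s['time_s'],s['tool_pos'],s['finger_gap'],s['wrist_force'])
np.savez('w3.npz',p=p,d=d,T=T); save('w3.png',p,s=1.25)
```

```text
7.025 [0.50320274 0.18870549 0.11593363] -0.0002754371151357248 [0.57367782 1.09313368 1.02769924]
```

View pics/w3.png

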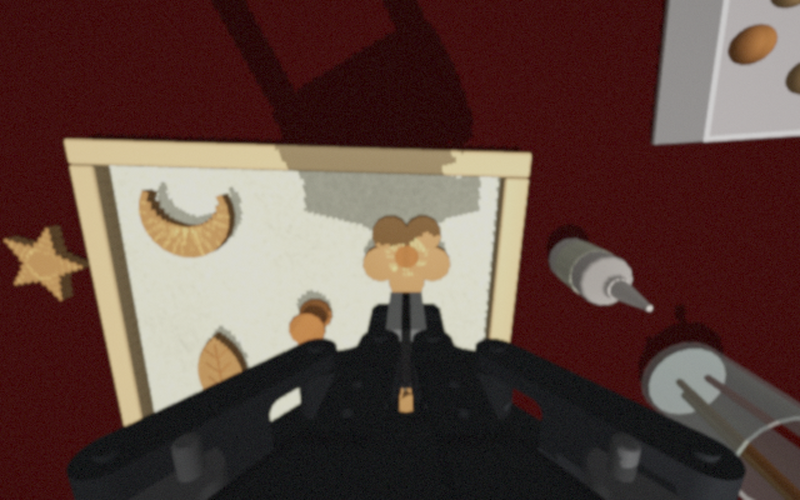

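The wrist view now shows the blossom's disc at (405,257), in line with the fingers. The leaf is at (220,365), the moon at (190,225) and the spool at (308,325). The glue and jar are well clear. Next I'll check heights.

Run:
```python
from h import *
z=np.load('w3.npz');T=z['T'];d=z['d'];c=optics.calibration('wrist')
for n,u,v in[('leaf',215,360),('leaf2',222,375),('moon',190,240),('blos',405,257),('blosL',380,266),('board',270,260),('board',170,300)]:
    u/=1.25;v/=1.25
    print(n,world(c,T,d,round(u),round(v)).round(4), onplane(c,T,u,v,.028)[:2].round(4))
```

```text
leaf [0.5516 0.0308 0.0215] [0.5485 0.0355]
leaf2 [0.5656 0.0309 0.0205] [0.5616 0.036 ]
moon [0.4596 0.0525 0.0283] [0.4597 0.0523]
blos [0.504  0.1891 0.0284] [0.5038 0.1891]
blosL [0.5063 0.1711 0.0278] [0.5061 0.1711]
board [0.489  0.0906 0.0081] [0.485  0.0997]
board [0.5021 0.0056 0.007 ] [0.4968 0.0222]
```

Request:
jog_arm([
  {"hand": 0,"dx": 0,"dy": 0,"dz": 0.03,"rx": 0,"ry": 0,"rz": 0},
  {"hand": 0,"dx": 0,"dy": 0,"dz": 0.06,"rx": 0,"ry": 0,"rz": 0},
  {"hand": 0,"dx": 0,"dy": 0,"dz": 0.078,"rx": 0,"ry": 0,"rz": 0},
  {"hand": 0,"dx": 0,"dy": 0,"dz": 0.082,"rx": 0,"ry": 0,"rz": 0},
  {"hand": 0,"dx": 0,"dy": 0,"dz": 0.082,"rx": 0,"ry": 0,"rz": 0},
  {"hand": 0,"dx": 0,"dy": 0,"dz": 0.084,"rx": 0,"ry": 0,"rz": 0},
  {"hand": 0,"dx": 0,"dy": 0,"dz": 0.086,"rx": 0,"ry": 0,"rz": 0},
  {"hand": 0,"dx": 0,"dy": 0,"dz": 0.088,"rx": 0,"ry": 0,"rz": 0},
  {"hand": 0,"dx": 0,"dy": 0,"dz": 0.09,"rx": 0,"ry": 0,"rz": 0},
  {"hand": 0,"dx": 0,"dy": 0,"dz": 0.092,"rx": 0,"ry": 0,"rz": 0},
  {"hand": 0,"dx": 0,"dy": 0,"dz": 0.094,"rx": 0,"ry": 0,"rz": 0},
  {"hand": 0,"dx": 0,"dy": 0,"dz": 0.094,"rx": 0,"ry": 0,"rz": 0},
])

```text
time_s: 8.57
tool_pos: [0.5028, 0.1901, 0.0224]
eef_rot: [0.359, 3.121, 0.001]
wrist_force: [-1.3, -0.5, 3.5]
finger_gap: -0.0001
gripper_force: 1.8
```

Request:
jog_arm([
  {"hand": 0,"dx": 0,"dy": 0,"dz": 0.001,"rx": 0,"ry": 0,"rz": 0},
  {"hand": 0,"dx": 0,"dy": 0,"dz": 0.002,"rx": 0,"ry": 0,"rz": 0},
  {"hand": 0,"dx": 0,"dy": 0,"dz": 0.002,"rx": 0,"ry": 0,"rz": 0},
  {"hand": 0,"dx": 0,"dy": 0,"dz": 0.002,"rx": 0,"ry": 0,"rz": 0},
])

```text
time_s: 9.07
tool_pos: [0.5028, 0.1901, 0.0203]
eef_rot: [0.359, 3.121, 0.0]
wrist_force: [-0.2, 0.5, 3.4]
finger_gap: -0.0005
gripper_force: 1.7
```

Force is still at sliding level, and the leaf showed the stop at about 0.0197. I'll go 2 mm further, then read again.

Request:
jog_arm([
  {"hand": 0,"dx": 0,"dy": 0,"dz": 0.001,"rx": 0,"ry": 0,"rz": 0},
  {"hand": 0,"dx": 0,"dy": 0,"dz": 0.002,"rx": 0,"ry": 0,"rz": 0},
  {"hand": 0,"dx": 0,"dy": 0,"dz": 0.002,"rx": 0,"ry": 0,"rz": 0},
  {"hand": 0,"dx": 0,"dy": 0,"dz": 0.002,"rx": 0,"ry": 0,"rz": 0},
])

```text
time_s: 9.57
tool_pos: [0.5029, 0.1901, 0.0193]
eef_rot: [0.358, 3.121, 0.001]
wrist_force: [-2.2, -0.9, 8.1]
finger_gap: 0.0
gripper_force: 3.9
```

Request:
jog_arm([
  {"hand": 0,"dx": 0,"dy": 0,"dz": 0.001,"rx": 0,"ry": 0,"rz": 0},
  {"hand": 0,"dx": 0,"dy": 0,"dz": 0.001,"rx": 0,"ry": 0,"rz": 0},
  {"hand": 0,"dx": 0,"dy": 0,"dz": 0.001,"rx": 0,"ry": 0,"rz": 0},
])

```text
time_s: 9.95
tool_pos: [0.5029, 0.1901, 0.0187]
eef_rot: [0.358, 3.12, 0.001]
wrist_force: [-2.5, -0.0, 10.2]
finger_gap: 0.0001
gripper_force: 5.1
```

Request:
jog_arm([
  {"hand": 0,"dx": 0,"dy": 0,"dz": 0.001,"rx": 0,"ry": 0,"rz": 0},
  {"hand": 0,"dx": 0,"dy": 0,"dz": 0.001,"rx": 0,"ry": 0,"rz": 0},
  {"hand": 0,"dx": 0,"dy": 0,"dz": -0.01,"rx": 0,"ry": 0,"rz": 0},
  {"hand": 0,"dx": 0,"dy": 0,"dz": -0.04,"rx": 0,"ry": 0,"rz": 0},
  {"hand": 0,"dx": 0,"dy": 0,"dz": -0.085,"rx": 0,"ry": 0,"rz": 0},
  {"hand": 0,"dx": -0.04,"dy": -0.003,"dz": -0.1,"rx": 0,"ry": 0,"rz": 0},
  {"hand": 0,"dx": -0.08,"dy": -0.005,"dz": -0.1,"rx": 0,"ry": 0,"rz": 0},
  {"hand": 0,"dx": -0.102,"dy": -0.006,"dz": -0.1,"rx": 0,"ry": 0,"rz": 0},
  {"hand": 0,"dx": -0.102,"dy": -0.006,"dz": -0.1,"rx": 0,"ry": 0,"rz": 0},
  {"hand": 0,"dx": -0.102,"dy": -0.006,"dz": -0.1,"rx": 0,"ry": 0,"rz": 0},
  {"hand": 0,"dx": -0.102,"dy": -0.006,"dz": -0.1,"rx": 0,"ry": 0,"rz": 0},
])

```text
time_s: 11.32
tool_pos: [0.5997, 0.1614, 0.1171]
eef_rot: [-0.357, -3.12, 0.0]
wrist_force: [0.4, -0.4, -0.0]
finger_gap: -0.0004
gripper_force: 0.0
```

Run:
```python
from h import *
s,c,p,d,T=wrist()
print(s['time_s'],s['tool_pos'],s['finger_gap'],s['wrist_force'])
np.savez('w4.npz',p=p,d=d,T=T); save('w4.png',p,s=1.25)
```

```text
11.325 [0.59966684 0.1613656  0.11712077] -0.0003850314777067573 [ 0.43464082 -0.41514821 -0.02744057]
```

View pics/w4.png

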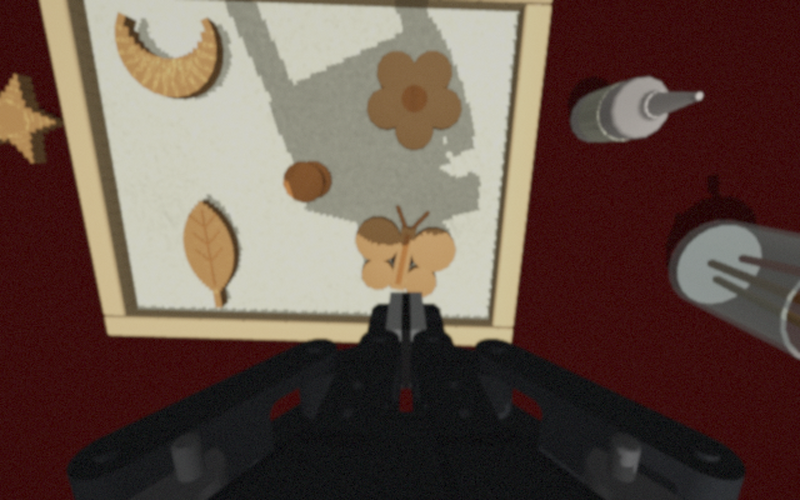

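The view shows the butterfly's middle near (404,258), in line with the fingers. The blossom is at (414,98), the leaf at (212,248), the moon at (170,70) and the spool upright at (307,181). I'll check the heights and then press.

Run:
```python
from h import *
z=np.load('w4.npz');T=z['T'];d=z['d'];c=optics.calibration('wrist')
for n,u,v in[('leaf',205,245),('leaf2',215,265),('moon',170,80),('blos',414,98),('blosB',414,130),('bf',404,258),('bfR',432,250),('board',250,260)]:
    u/=1.25;v/=1.25
    print(n,world(c,T,d,round(u),round(v)).round(4), onplane(c,T,u,v,.028)[:2].round(4))
```

```text
leaf [0.5627 0.0287 0.0217] [0.562  0.0327]
leaf2 [0.5778 0.0305 0.0222] [0.5768 0.0341]
moon [0.4617 0.0499 0.0282] [0.4616 0.0498]
blos [0.503 0.19  0.02 ] [0.5044 0.1897]
blosB [0.5218 0.1858 0.0201] [0.5223 0.1856]
bf [0.6008 0.1608 0.0274] [0.6011 0.1609]
bfR [0.6002 0.1809 0.0271] [0.5999 0.1806]
board [0.5825 0.0484 0.0081] [0.5788 0.0586]
```

Request:
jog_arm([
  {"hand": 0,"dx": 0,"dy": 0,"dz": 0.03,"rx": 0,"ry": 0,"rz": 0},
  {"hand": 0,"dx": 0,"dy": 0,"dz": 0.06,"rx": 0,"ry": 0,"rz": 0},
  {"hand": 0,"dx": 0,"dy": 0,"dz": 0.079,"rx": 0,"ry": 0,"rz": 0},
  {"hand": 0,"dx": 0,"dy": 0,"dz": 0.083,"rx": 0,"ry": 0,"rz": 0},
  {"hand": 0,"dx": 0,"dy": 0,"dz": 0.083,"rx": 0,"ry": 0,"rz": 0},
])

```text
time_s: 12.0
tool_pos: [0.6011, 0.1612, 0.035]
eef_rot: [0.358, 3.12, 0.001]
wrist_force: [-0.0, -0.7, 0.1]
finger_gap: -0.0001
gripper_force: 0.0
```

Request:
jog_arm([
  {"hand": 0,"dx": 0,"dy": 0,"dz": 0.002,"rx": 0,"ry": 0,"rz": 0},
  {"hand": 0,"dx": 0,"dy": 0,"dz": 0.004,"rx": 0,"ry": 0,"rz": 0},
  {"hand": 0,"dx": 0,"dy": 0,"dz": 0.006,"rx": 0,"ry": 0,"rz": 0},
  {"hand": 0,"dx": 0,"dy": 0,"dz": 0.008,"rx": 0,"ry": 0,"rz": 0},
  {"hand": 0,"dx": 0,"dy": 0,"dz": 0.01,"rx": 0,"ry": 0,"rz": 0},
  {"hand": 0,"dx": 0,"dy": 0,"dz": 0.012,"rx": 0,"ry": 0,"rz": 0},
  {"hand": 0,"dx": 0,"dy": 0,"dz": 0.013,"rx": 0,"ry": 0,"rz": 0},
  {"hand": 0,"dx": 0,"dy": 0,"dz": 0.013,"rx": 0,"ry": 0,"rz": 0},
  {"hand": 0,"dx": 0,"dy": 0,"dz": 0.013,"rx": 0,"ry": 0,"rz": 0},
])

```text
time_s: 13.12
tool_pos: [0.6009, 0.161, 0.0214]
eef_rot: [0.359, 3.121, 0.0]
wrist_force: [-0.7, 0.0, 2.9]
finger_gap: -0.0003
gripper_force: 1.8
```

Request:
jog_arm([
  {"hand": 0,"dx": 0,"dy": 0,"dz": 0.001,"rx": 0,"ry": 0,"rz": 0},
  {"hand": 0,"dx": 0,"dy": 0,"dz": 0.002,"rx": 0,"ry": 0,"rz": 0},
  {"hand": 0,"dx": 0,"dy": 0,"dz": 0.002,"rx": 0,"ry": 0,"rz": 0},
  {"hand": 0,"dx": 0,"dy": 0,"dz": 0.002,"rx": 0,"ry": 0,"rz": 0},
])

```text
time_s: 13.62
tool_pos: [0.6009, 0.161, 0.0198]
eef_rot: [0.359, 3.12, 0.0]
wrist_force: [-0.3, 0.8, 4.9]
finger_gap: 0.0001
gripper_force: 2.8
```

Request:
jog_arm([
  {"hand": 0,"dx": 0,"dy": 0,"dz": 0.001,"rx": 0,"ry": 0,"rz": 0},
  {"hand": 0,"dx": 0,"dy": 0,"dz": 0.002,"rx": 0,"ry": 0,"rz": 0},
  {"hand": 0,"dx": 0,"dy": 0,"dz": 0.002,"rx": 0,"ry": 0,"rz": 0},
  {"hand": 0,"dx": 0,"dy": 0,"dz": 0.002,"rx": 0,"ry": 0,"rz": 0},
])

```text
time_s: 14.12
tool_pos: [0.601, 0.161, 0.0189]
eef_rot: [0.358, 3.12, 0.0]
wrist_force: [-3.1, -1.4, 9.7]
finger_gap: 0.0002
gripper_force: 4.8
```

Request:
jog_arm([
  {"hand": 0,"dx": 0,"dy": 0,"dz": 0.001,"rx": 0,"ry": 0,"rz": 0},
  {"hand": 0,"dx": 0,"dy": 0,"dz": 0.001,"rx": 0,"ry": 0,"rz": 0},
  {"hand": 0,"dx": 0,"dy": 0,"dz": 0.001,"rx": 0,"ry": 0,"rz": 0},
])

```text
time_s: 14.5
tool_pos: [0.601, 0.161, 0.0184]
eef_rot: [0.358, 3.12, 0.0]
wrist_force: [-4.0, -1.1, 10.9]
finger_gap: 0.0001
gripper_force: 5.8
```

Request:
jog_arm([
  {"hand": 0,"dx": 0,"dy": 0,"dz": -0.01,"rx": 0,"ry": 0,"rz": 0},
  {"hand": 0,"dx": 0,"dy": 0,"dz": -0.04,"rx": 0,"ry": 0,"rz": 0},
  {"hand": 0,"dx": 0,"dy": 0,"dz": -0.085,"rx": 0,"ry": 0,"rz": 0},
  {"hand": 0,"dx": -0.01,"dy": -0.03,"dz": -0.11,"rx": 0,"ry": 0,"rz": 0},
  {"hand": 0,"dx": -0.03,"dy": -0.06,"dz": -0.12,"rx": 0,"ry": 0,"rz": 0},
  {"hand": 0,"dx": -0.03,"dy": -0.06,"dz": -0.12,"rx": 0,"ry": 0,"rz": 0},
  {"hand": 0,"dx": -0.03,"dy": -0.06,"dz": -0.12,"rx": 0,"ry": 0,"rz": 0},
  {"hand": 0,"dx": -0.03,"dy": -0.06,"dz": -0.12,"rx": 0,"ry": 0,"rz": 0},
])

```text
time_s: 15.5
tool_pos: [0.6154, 0.0967, 0.1349]
eef_rot: [-0.357, -3.119, -0.0]
wrist_force: [-0.6, 0.0, 0.1]
finger_gap: 0.0003
gripper_force: 0.0
```

Run:
```python
from h import *
s,c,p,d,T=wrist()
print(s['time_s'],s['tool_pos'],s['wrist_force'])
save('w5.png',p,s=1.25)
D=[d]+[optics.snapshot('wrist')[1] for _ in range(7)]
D=np.array(D);d=np.median(D,0)
np.savez('w5.npz',d=d,T=T)
v,u=np.mgrid[0:400,0:640]
P=np.stack([(u-c['cx'])*d/c['fx'],-(v-c['cy'])*d/c['fy'],-d],-1)@T[:3,:3].T+T[:3,3]
for n,x,y in[('leaf',.563,.028),('blos',.503,.19),('bf',.6,.161),('moon',.462,.05),('board',.56,.09),('board2',.47,.12),('board3',.55,.19)]:
    m=(np.hypot(P[...,0]-x,P[...,1]-y)<.010)&(d>0); print(n,m.sum(),np.median(P[m][:,2]).round(4),np.std(P[m][:,2]).round(4))
```

```text
15.5 [0.61535943 0.09668665 0.13491673] [-0.59622108  0.01914908  0.13621597]
leaf 391 0.0203 0.0003
blos 522 0.0202 0.0004
bf 375 0.02 0.0025
moon 705 0.0277 0.0074
board 369 0.0072 0.0003
board2 498 0.0071 0.0003
board3 412 0.0071 0.0003
```

View pics/w5.png

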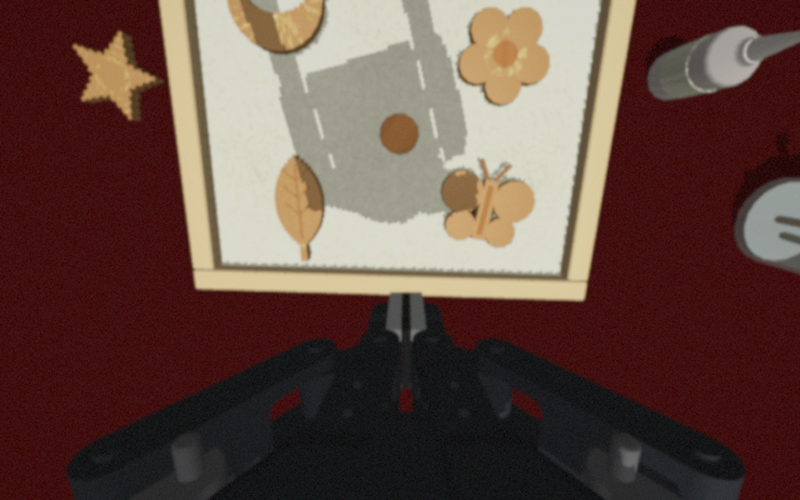

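The picture shows all three motifs, at (299,205), (505,55) and (488,205), with their tops 13 mm above the board, which is fully home. The moon is still proud at (278,20), and the spool (399,133), star and glue are standing undisturbed.

```bash
python3 -c "
from cell import arm
print(arm.close_job())"
```

```text
the job is handed in; nothing more can be done
None
```

I pressed the leaf, the blossom and then the butterfly fully home with at most about 12 N of downward force. The moon is still standing proud, nothing else was touched, and the job was handed in at about 16 s.

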